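# Hang the parts trays away, nested on one hook

## Task

Put the three grey metal parts trays from the rack away on the long hook of the black board: hang the large one first, then the medium one, then the small one, each by the slot under its tab and with its open side facing out, so that each nests in the one before. Then push the hanging nest along the hook until it is fully home, the large tray against the board and the others close up against it, and leave everything else on the bench where it is.

Things in the scene. Friction and masses are not known exactly. Their poses are not given: they have to be found in the camera images.
- tray_large: large grey metal tray, loose, 0.08-0.25 kg: shallow pan 170 wide (y), 120 high (z), 26 deep (x), 4 mm walls, on edge, open side to -x, floor at +x. Two posts above it carry a solid hanging tab 60 wide, 10 thick (x), 36 high, its underside 44 mm above the pan. 200 mm high in all. Origin: centre of the underside as it stands (back face x=+13, rim x=-13, tab x=+3 to +13 mm); z up to the tab
- tray_large_notch (a point): peak of the slot under the tab, mid-thickness, 164 mm above the underside. The slot is 36 mm wide, its roof an upside-down V (48 degree slopes, 20 mm high) peaking here; it is open down 44 mm to the pan, whose top wall has a 76 mm gap in the middle for the next tray's posts (60 over all). Hanging at rest, this point is about 6 mm above the hook rod's axis
- tray_large_tab (a point): grip point on the tab, mid-thickness, 26 mm above the notch and 10 mm below the tab's top edge; pinch across the 10 mm thickness (the tray's x)
- tray_medium: medium grey metal tray, loose, 0.08-0.25 kg: shallow pan 140 wide (y), 96 high (z), 26 deep (x), 4 mm walls, on edge, open side to -x, floor at +x. Two posts above it carry a solid hanging tab 60 wide, 10 thick (x), 36 high, its underside 56 mm above the pan. 188 mm high in all. Origin: centre of the underside as it stands (back face x=+13, rim x=-13, tab x=+3 to +13 mm); z up to the tab
- tray_medium_notch (a point): peak of the slot under the tab, mid-thickness, 152 mm above the underside. The slot is 36 mm wide, its roof an upside-down V (48 degree slopes, 20 mm high) peaking here; it is open down 56 mm to the pan, whose top wall has a 76 mm gap in the middle for the next tray's posts (60 over all). Hanging at rest, this point is about 6 mm above the hook rod's axis
- tray_medium_tab (a point): grip point on the tab, mid-thickness, 26 mm above the notch and 10 mm below the tab's top edge; pinch across the 10 mm thickness (the tray's x)
- tray_small: small grey metal tray, loose, 0.08-0.25 kg: shallow pan 110 wide (y), 72 high (z), 26 deep (x), 4 mm walls, on edge, open side to -x, floor at +x. Two posts above it carry a solid hanging tab 60 wide, 10 thick (x), 36 high, its underside 68 mm above the pan. 176 mm high in all. Origin: centre of the underside as it stands (back face x=+13, rim x=-13, tab x=+3 to +13 mm); z up to the tab
- tray_small_notch (a point): peak of the slot under the tab, mid-thickness, 140 mm above the underside. The slot is 36 mm wide, its roof an upside-down V (48 degree slopes, 20 mm high) peaking here; it is open down 68 mm to the pan, whose top wall has a 76 mm gap in the middle for the next tray's posts (60 over all). Hanging at rest, this point is about 6 mm above the hook rod's axis
- tray_small_tab (a point): grip point on the tab, mid-thickness, 26 mm above the notch and 10 mm below the tab's top edge; pinch across the 10 mm thickness (the tray's x)
- rack: fixed plywood rack 196 (x) x 180 (y) mm, 8 mm base, three channels 74 mm apart along its x, each 30 mm wide between walls reaching 48 mm above the table; a tray stands on edge in each, open side to the rack's -x, in any order. Origin: centre of its underside
- stand: fixed upright black slotted board 220 wide (y), 16 thick, 270 mm high, steel foot behind it, one long steel hook straight out of its front. Origin: on the table, middle of the board's front face; +x points back through the board, the hook to -x. The hook points roughly to the robot's right (world -y; stand yaw 1.15 to 1.75 rad)
- hook_root (a point): where the axis of the hook rod meets the board's front face, 220 mm above the table. The rod is level, 8 mm thick, straight for 130 mm along the stand's -x, then turns up. Three home trays have tab middles 5, 15 and 25 mm from the board, tabs touching; sliding all three along the rod takes up to about 10 N, and trays pushed well above the rod lean and swing back some mm short of home
- hook_tip (a point): centre of the upturned end of the hook: 138 mm out from the board, 12 mm above the rod's axis (its top is 16 mm above the axis, so a notch must be carried over it about 20 mm or more above the axis)
- tape_roll: bystander, to be left alone: cardboard roll, ring 100 across and 48 mm high, lying flat; origin under its centre
- screwdriver: bystander, to be left alone: screwdriver 190 mm long lying on the table; origin about mid-length, handle to its -x
- mug: bystander, to be left alone: white mug 80 across, 90 mm high; origin under its centre
- glue: bystander, to be left alone: white bottle 60 across, 150 mm high; origin under its centre
- hammer: bystander, to be left alone: hammer 260 mm long lying on the table
- parcel: bystander, to be left alone: small cardboard parcel 150 x 100 x 60 mm; origin under its centre
- jar_tin: bystander, to be left alone: plain metal tin 90 across, 70 mm high; origin under its centre
There are look-alikes about, which are no part of the job. What is shaped like the tray_large but pink is not meant.

How it is judged:
By the outcome, as a careful person would: the job done as asked, in the order asked, and still so for the second after the job is handed in, with the robot touching nothing.
It also fails if it takes over 72 s, if anything falls off the work surface, if the arm or the gripper's body presses on something with over 40 N, if the wrist force passes 120 N, or if a joint passes its speed limit or range.

## Robot

A 7-joint arm with a two-finger parallel gripper is mounted at the origin on the work surface. World frame = base frame: x ahead of the robot, y to its left, z up, the work surface at z = 0. Lengths are in mm, angles in rad, forces in N, time in s.
With the tool pointing down it reaches from about 425 to 875 mm from the base axis. Payload 8.4 kg.
Tool frame: the origin (TCP) lies where the fingers leave the gripper's body, on its centre line; the fingertips stand 70 mm ahead of it and the grasp point (between the pads) lies 51 mm ahead of it (r.tcp_to_grasp is the distance from the TCP to the grasp point, in mm); z points along the fingers, y is the line along which they close (so a half turn about z gives the same grasp; the last joint's range is limited). The gripper opens to 87 mm and grips with 3 to 60 N. Pads are 19 mm wide; open, the fingers measure 117 mm over their backs; the gripper's body (75 mm by 190 mm) begins 51 mm behind the grasp point.
Start: joints at [1.218, 0.333, 0.04, 1.465, -0.013, 1.343, -0.059], TCP at [163.184, -629.157, 292.246] pointing down, gripper open.
Joint ranges: [-2.58, 2.58], [-0.38, 2.09], [-1.3, 1.39], [0.25, 2.4], [-1.5, 4.64], [0.08, 2.09], [-2.65, 2.65]. Speed limits (rad/s): [2.22, 2.22, 2.79, 2.79, 3.14, 3.14, 3.14].

## Interface

Orientations are given as a 3x3 rotation matrix whose columns are the frame's x, y, z axes.
In Python, from rig import r, cams gives the robot as it stands. The module is installed in compiled form; this text tells all that it offers.
- The arm moves only by the tool send_rows, never from a script. Its argument "increments" is a list of rows, each a list of 2 entries, a list of its own where there are three numbers: the shift along the tool's x, y, z in m, then the turn about the tool's z in degrees. In form: [[[tx, ty, tz], turn], ...]. A call has exactly 8 rows; each row is the pose to reach, as a shift and turn from the pose commanded when the call began, along the tool's axes at that moment; what a row does not reach only later rows make up. A row lasts 1/12 s, in which the tool goes at most 41.7 mm and 7.16 degrees, less where a joint would pass 70% of its speed; a pose out of reach is approached as far as the arm can. A call with a gripper value outside its range is refused whole. "grip" is the opening, from -1 (shut) to 1 (fully open), set as the call begins (left out, the last holds). The fingers move at their own pace and stop on an object; the grip force is fixed at half the most. Time passes only in rows, so rows that repeat a pose let the fingers close, or fill a call up. It gives the time, the measured TCP pose, the force, the opening and the grip force at its end, in the units of the state.
- r.get_obs(): the state, without advancing time (a new reading comes with each control period).
- cams.capture(name): name is "scene" or "top"; returns the picture (400x640x3 uint8, red, green, blue); there is no depth.
- cams.calibration(name): a dict with "intrinsics" (3x3 intrinsics, pixels), "cam_to_world" (4x4, takes a point from camera to world coordinates). Camera axes: x right, y up, looking along -z (the intrinsics and any distortion apply to the point x, -y, -z); pixel columns grow to the right and rows downward; lengths in mm; the calibration is good to about 2 mm. A picture is of the moment at which its call begins. calibration takes no time and is no camera call.
- r.sign_off(): hands the job in; it is judged then, once.
Trained networks look in the newest picture that a camera, given by its name, has taken for a name from the list of things; names that differ only in an ending like _2 or _b are one class to them, and where a whole thing is asked for, a point or a joint stands for the part that bears it (a point fixed in the world has none). Each returns a list of dicts, best first, with "conf" (0 to 1); they miss things now and then, are a little off and sometimes report something else, mostly with a low value. They report only what shows in the picture. A call takes as long as a camera call. They do not tell look-alikes from the thing itself.
- cams.outline_of(camera, label): "mask" (400x640 bool, what is visible of it) and "bbox" ([centre column, centre row, width, height] in pixels, round what is visible of it).
The state is a dict: "time_s": time; "joint_positions": joint angles; "qd": joint speeds; "tau": joint torques, N m; "tool_pos": TCP position; "tool_rot": TCP orientation; "ft_force": force on the tool from outside, world axes, zero at the start; "torque": the same for the moment, N m; "gripper_width": finger opening in mm; "grip_force": force on a finger pad.
Only numpy, scipy, OpenCV 4.12 (cv2) and the standard library are available. Lean on these libraries where they do the work, as an engineer would, in place of code of your own. Each camera call takes 0.05 s, during which the arm holds its last target. There are 200 camera calls.

## Working session

There is one attempt and no reset: what is moved stays moved. The work goes in short steps, Python scripts to look and compute and a tool call to move; the robot and the scene stay as the last step left them, time stands still between calls to the robot, and variables do not carry over. Pictures are saved under pics/ and viewed, at most 10 in all, crops included, and the job is handed in when it is done.

Besides the shell and the picture viewer there is one more tool, called after "Emit:" by a JSON object that holds its "fn" and its "kwargs". send_rows: Moves the arm, as the interface text tells. Its arguments: {"type":"object","properties":{"increments":{"type":"array","items":{"type":"array"}},"grip":{"type":"number"}},"required":["increments"]}

```bash
mkdir -p pics
python3 - <<'E'
from rig import r,cams
import cv2,numpy as np
for c in("scene","top"):
    im=cams.capture(c); cv2.imwrite(f"pics/{c}0.png",im[:,:,::-1]); k=cams.calibration(c); print(c,k["intrinsics"],k["cam_to_world"].round(3) if hasattr(k["cam_to_world"],'round') else k["cam_to_world"])
    for l in("tray_large","tray_medium","tray_small","rack","stand"):
        for d in cams.outline_of(c,l)[:3]: print(c,l,round(d["conf"],2),np.round(d["bbox"]))
o=r.get_obs();print(o["tool_rot"],o["tool_pos"],o["time_s"],r.tcp_to_grasp)
E
```

```text
scene [[503.38446635   0.         314.74029967]
 [  0.         503.38446635 200.84861733]
 [  0.           0.           1.        ]] [[ 5.760000e-01 -7.100000e-01  4.050000e-01  1.055186e+03]
 [ 8.180000e-01  4.910000e-01 -3.000000e-01 -4.574130e+02]
 [ 1.400000e-02  5.040000e-01  8.640000e-01  1.322953e+03]
 [ 0.000000e+00  0.000000e+00  0.000000e+00  1.000000e+00]]
scene tray_large 0.59 [277. 271.  64.  45.]
scene tray_large 0.58 [218. 186.  38.  74.]
scene tray_medium 0.73 [265. 248.  52.  41.]
scene tray_small 0.74 [251. 228.  43.  40.]
scene tray_small 0.7 [278. 271.  65.  49.]
scene rack 0.93 [268. 257.  88.  90.]
scene stand 0.68 [412. 170.  81. 114.]
top [[413.16831547   0.         324.86146296]
 [  0.         413.16831547 200.90198455]
 [  0.           0.           1.        ]] [[-3.000000e-02  9.910000e-01 -1.300000e-01  3.447820e+02]
 [-1.000000e+00 -2.800000e-02  1.200000e-02 -4.987600e+01]
 [ 8.000000e-03  1.310000e-01  9.910000e-01  1.447878e+03]
 [ 0.000000e+00  0.000000e+00  0.000000e+00  1.000000e+00]]
top tray_large 0.68 [374. 176.  59.  13.]
top tray_large 0.6 [373. 279.  48.  41.]
top tray_medium 0.88 [372. 199.  46.  18.]
top tray_small 0.84 [370. 224.  33.  14.]
top rack 0.78 [369. 211.  51.  47.]
top rack 0.68 [372. 224.  30.  16.]
top rack 0.65 [344. 143.  41.  49.]
top stand 0.81 [232. 180.  67.  78.]
top stand 0.23 [373. 198.  40.  14.]
[[ 9.67970642e-01  2.51063412e-01 -8.11076549e-06]
 [ 2.51063412e-01 -9.67970642e-01  1.17090164e-05]
 [-4.91127727e-06 -1.33703006e-05 -1.00000000e+00]] [ 163.20338042 -629.15555478  292.26484816] 0.6 51.0
```

Run:
```python
import cv2
a=cv2.imread("pics/scene0.png")[110:310,190:470];b=cv2.imread("pics/top0.png")[120:310,180:420]
cv2.imwrite("pics/s1.png",cv2.resize(a,None,fx=2.85,fy=2.85,interpolation=2));cv2.imwrite("pics/t1.png",cv2.resize(b,None,fx=3,fy=3,interpolation=2))
```

```text
(no output)
```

View pics/s1.png

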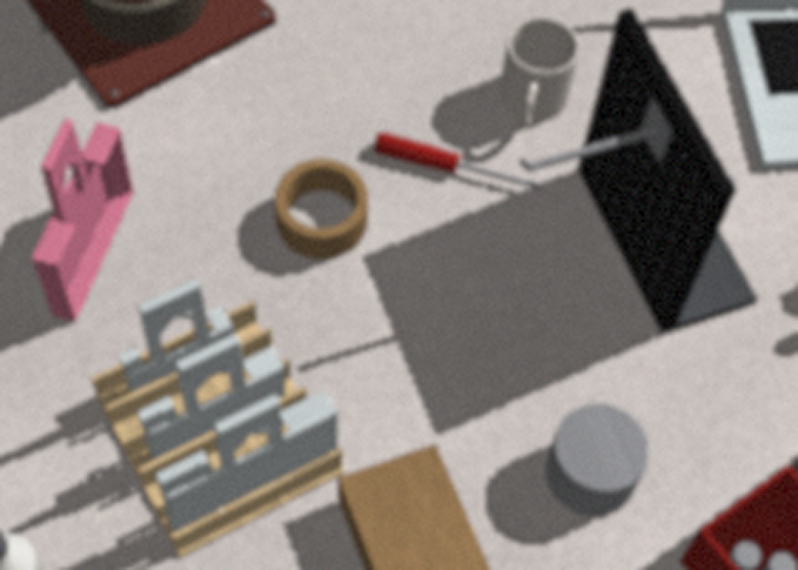

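View pics/t1.png

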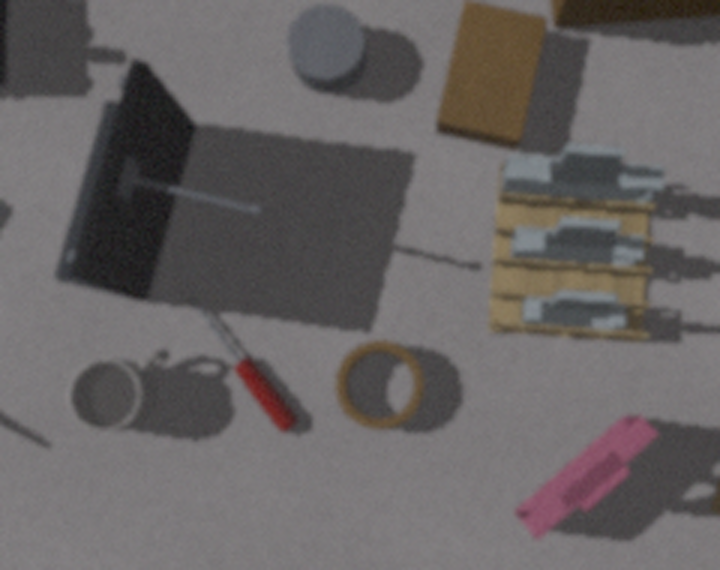

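The large tray is in the rack channel farthest in +x, the medium in the middle and the small nearest. They are at top-view pixels (374,176), (372,199) and (370,224). The stand is at (232,180) with its hook tip at about (266,190). The pink look-alike is at (373,279). Next I'll fit models of the rack, trays and stand to the masks.

```bash
cat > fit.py <<'E'
import numpy as np,cv2
from rig import cams
S=4
def B(x0,x1,y0,y1,z0,z1): return np.array([[x,y,z] for x in(x0,x1) for y in(y0,y1) for z in(z0,z1)],float)
F=[(0,1,3,2),(4,5,7,6),(0,1,5,4),(2,3,7,6),(0,2,6,4),(1,3,7,5)]
def tray(w,h,g):
    b=[B(9,13,-w/2,w/2,0,h),B(-13,13,-w/2,-w/2+4,0,h),B(-13,13,w/2-4,w/2,0,h),B(-13,13,-w/2,w/2,0,4),
       B(-13,13,-w/2,-38,h-4,h),B(-13,13,38,w/2,h-4,h),B(3,13,-30,-18,h,h+g+20),B(3,13,18,30,h,h+g+20),B(3,13,-30,30,h+g+20,h+g+36)]
    return b
TR={"tray_large":tray(170,120,44),"tray_medium":tray(140,96,56),"tray_small":tray(110,72,68)}
RK=[B(-98,98,-90,90,0,8)]+[B(a,b,-90,90,8,48) for a,b in((-98,-89),(-59,-15),(15,59),(89,98))]
ST=[B(0,16,-110,110,0,270),B(-134,0,-4,4,216,224),B(-142,-134,-4,4,216,236)]
def place(bs,x,y,yaw,z=0):
    c,s=np.cos(yaw),np.sin(yaw); R=np.array([[c,-s,0],[s,c,0],[0,0,1]])
    return [b@R.T+[x,y,z] for b in bs]
def proj(cam,P):
    k=cams.calibration(cam); T=np.linalg.inv(np.array(k["cam_to_world"])); q=P@T[:3,:3].T+T[:3,3]
    q=q*[1,-1,-1]; u=q@np.array(k["intrinsics"]).T; return u[:,:2]/u[:,2:],q[:,2]
def render(cam,objs):
    im=np.zeros((400*S,640*S),np.uint8); fs=[]
    for lab,bs in objs:
        for b in bs:
            u,d=proj(cam,b)
            for f in F: fs.append((-np.mean(d[list(f)]),lab,u[list(f)]))
    for d,lab,p in sorted(fs,key=lambda t:t[0]): cv2.fillConvexPoly(im,np.round((p+.5)*S*16).astype(np.int32),lab,shift=4)
    return im
def soft(m): return cv2.GaussianBlur(m.astype(np.float32),(0,0),1.2)
def lab2(im,l): return soft(cv2.resize((im==l).astype(np.float32),(640,400),interpolation=cv2.INTER_AREA))
E
cat > run.py <<'E'
from fit import *
from scipy.optimize import minimize
names=["tray_large","tray_medium","tray_small"]
M={}
for c in("scene","top"):
    cams.capture(c)
    for l in names+["rack","stand"]:
        ds=cams.outline_of(c,l)
        if l=="tray_large": ds=[d for d in ds if (d["bbox"][0]>250 and d["bbox"][1]>250) or (c=="top" and d["bbox"][1]<250)]
        if ds: M[c,l]=soft(np.array(ds[0]["mask"])); np.savez("masks.npz",**{a+"|"+b:v for (a,b),v in M.items()})
print(list(M))
def scene(p,flip):
    x,y,w=p[:3]; w=w+np.pi*flip; o=[(4,place(RK,x,y,w))]
    for i,n in enumerate(names):
        dx=74*(1-i)*(-1 if flip else 1); yy=p[3+i]
        o.append((i+1,place(TR[n],x+dx*np.cos(w)-yy*np.sin(w),y+dx*np.sin(w)+yy*np.cos(w),w,8)))
    return o
def cost(p,flip):
    e=0
    for c in("scene","top"):
        im=render(c,scene(p,flip))
        for i,n in enumerate(names+["rack"]):
            if (c,n) in M: e+=((lab2(im,i+1)-M[c,n])**2).sum()
    return e
def cs(p): return sum(((lab2(render(c,[(1,place(ST,*p))]),1)-M[c,"stand"])**2).sum() for c in("scene","top"))
def nm(f,x0,d,a=()):
    sx=[np.array(x0,float)]+[np.array(x0,float)+np.eye(len(x0))[i]*d[i] for i in range(len(x0))]
    return minimize(f,x0,args=a,method="Nelder-Mead",options=dict(initial_simplex=sx,maxfev=350,xatol=.2,fatol=.5))
def ray(c,u,v,z):
    k=cams.calibration(c);T=np.array(k["cam_to_world"]);d=np.linalg.inv(k["intrinsics"])@[u,v,1];d=T[:3,:3]@(d*[1,-1,-1]);return T[:3,3]+d*(z-T[2,3])/d[2]
a=ray("top",369,205,30);print("guess",a)
best={}
for fl in(0,1):
    q=nm(cost,[a[0],a[1],-.05,0,0,0],[15,15,.1,8,8,8],(fl,));print(fl,q.fun,q.x.round(3));best[fl]=q
b=ray("top",238,189,0);q=nm(cs,[b[0],b[1],1.33],[15,15,.1]);print("stand",q.fun,q.x.round(3),b)
fl=min(best,key=lambda k:best[k].fun)
out=[]
for c,(x0,y0,x1,y1) in(("scene",(190,110,470,310)),("top",(180,120,420,310))):
    im=cams.capture(c)[:,:,::-1]; L=render(c,scene(best[fl].x,fl)+[(5,place(ST,*q.x))])
    L3=cv2.resize(L[y0*S:y1*S,x0*S:x1*S],None,fx=.75,fy=.75,interpolation=0); o=cv2.resize(im[y0:y1,x0:x1],None,fx=3,fy=3)
    e=cv2.morphologyEx(L3,cv2.MORPH_GRADIENT,np.ones((2,2)))>0; o=o.copy(); o[e]=(0,0,255); out.append(o)
cv2.imwrite("pics/ov.png",cv2.resize(np.vstack([cv2.copyMakeBorder(i,0,0,0,840-i.shape[1],0) for i in out]),None,fx=.51,fy=.51,interpolation=3)[:598])
cv2.imwrite("pics/ov_s.png",out[0][:,:][:,:840][:600][:, :800])
E
python3 run.py
```

```text
[('scene', 'tray_large'), ('scene', 'tray_medium'), ('scene', 'tray_small'), ('scene', 'rack'), ('scene', 'stand'), ('top', 'tray_large'), ('top', 'tray_medium'), ('top', 'tray_small'), ('top', 'rack'), ('top', 'stand')]
guess [ 512.42456348 -219.03451737   30.        ]Traceback (most recent call last):
  File "run.py", line 34, in <module>
    q=nm(cost,[a[0],a[1],-.05,0,0,0],[15,15,.1,8,8,8],(fl,));print(fl,q.fun,q.x.round(3));best[fl]=q
  File "run.py", line 28, in nm
    return minimize(f,x0,args=a,method="Nelder-Mead",options=dict(initial_simplex=sx,maxfev=350,xatol=.2,fatol=.5))
    res = _minimize_neldermead(fun, x0, args, callback, bounds=bounds,
                               **options)
    fxcc = func(xcc)
    fx = function(np.copy(x), *(wrapper_args + args))
  File "run.py", line 21, in cost
    im=render(c,scene(p,flip))
  File "fit.py", line 23, in render
    u,d=proj(cam,b)
        ~~~~^^^^^^^
  File "fit.py", line 17, in proj
    k=cams.calibration(cam); T=np.linalg.inv(np.array(k["cam_to_world"])); q=P@T[:3,:3].T+T[:3,3]
ValueError: time passes only in moves, steps and waits
```

```bash
sed -i 's/^S=4/S=4\nKC={c:cams.calibration(c) for c in("scene","top")}/; s/k=cams.calibration(cam)/k=KC[cam]/' fit.py; sed -i 's/k=cams.calibration(c)/k=KC[c]/' run.py; python3 run.py
```

```text
[('scene', 'tray_large'), ('scene', 'tray_medium'), ('scene', 'tray_small'), ('scene', 'rack'), ('scene', 'stand'), ('top', 'tray_large'), ('top', 'tray_medium'), ('top', 'tray_small'), ('top', 'rack'), ('top', 'stand')]
guess [ 512.42456348 -219.03451737   30.        ]
0 1046.867919921875 [ 5.18120e+02 -2.26705e+02 -9.30000e-02  3.51300e+00  2.33900e+00
  2.91000e-01]
1 1679.04150390625 [ 5.23966e+02 -2.24094e+02 -8.70000e-02  1.03400e+00  3.49000e-01
  1.71700e+00]
stand 620.2434692382812 [583.582 244.765   1.299] [586.33498661 239.13733984   0.        ]
```

View pics/ov_s.png

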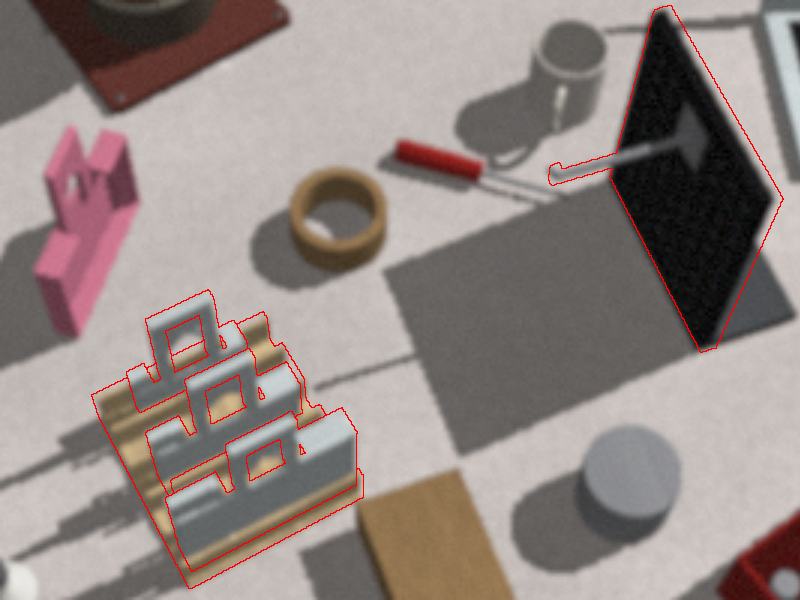

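View pics/ov.png

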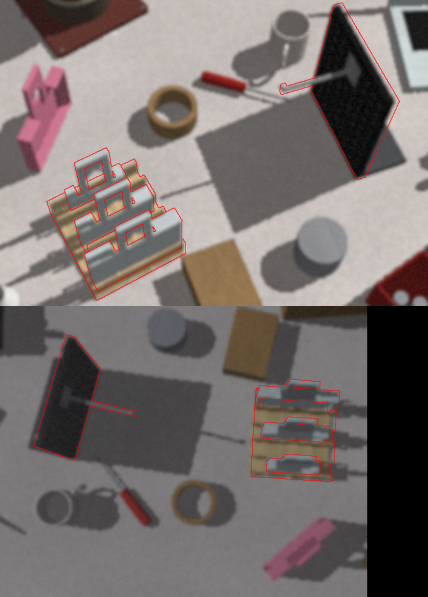

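The fit overlays match the pictures well. The tray backs face +x, the rack yaw is -0.093 and the stand yaw is 1.299. I'll go to above the large tray's tab.

Emit:
{"fn": "send_rows", "kwargs": {"increments": [[[0.033,-0.018,-0.005],-6],[[0.066,-0.035,-0.01],-12],[[0.099,-0.052,-0.02],-18],[[0.132,-0.07,-0.03],-24],[[0.165,-0.087,-0.04],-30],[[0.198,-0.105,-0.04],-36],[[0.23,-0.122,-0.04],-42],[[0.262,-0.138,-0.04],-48]], "grip": 0}}

```text
time_s: 2.57
tool_pos: [383.3, -428.2, 332.8]
tool_rot: [[0.456, 0.89, 0.001], [0.89, -0.456, -0.001], [-0.0, 0.001, -1.0]]
ft_force: [0.1, -0.3, -0.5]
gripper_width: 45.8
grip_force: 0.0
```

Emit:
{"fn": "send_rows", "kwargs": {"increments": [[[0.036,0.013,0],-4],[[0.073,0.027,0],-8],[[0.11,0.04,0],-12],[[0.147,0.054,0],-16],[[0.185,0.068,0],-20],[[0.22,0.081,0.003],-22.2],[[0.252,0.092,0.006],-22.2],[[0.277,0.1015,0.01],-22.2]]}}

```text
time_s: 3.23
tool_pos: [601.8, -227.9, 322.4]
tool_rot: [[0.089, 0.996, 0.001], [0.996, -0.089, 0.001], [0.001, 0.001, -1.0]]
ft_force: [0.2, 0.1, 0.2]
gripper_width: 43.5
grip_force: 0.0
```

Emit:
{"fn": "send_rows", "kwargs": {"increments": [[[0,0,0],0],[[0,0,0.01],0],[[0,0,0.02],0],[[0,0,0.03],0],[[0,0,0.04],0],[[0,0,0.05],0],[[0,0,0.05],0],[[0,0,0.05],0]]}}

```text
time_s: 3.9
tool_pos: [599.4, -231.2, 271.5]
tool_rot: [[0.092, 0.996, -0.001], [0.996, -0.092, 0.0], [0.0, -0.001, -1.0]]
ft_force: [1.1, 0.2, 0.2]
gripper_width: 44.1
grip_force: 0.0
```

Run:
```python
from rig import r,cams
import cv2
o=r.get_obs();print(o["time_s"],o["tool_pos"],o["tool_rot"],o["ft_force"],o["gripper_width"])
im=cams.capture("scene")[190:310,210:350,::-1]
jm=cams.capture("top")[150:250,320:440,::-1]
cv2.imwrite("pics/g1.png",cv2.hconcat([cv2.resize(im,(420,360)),cv2.resize(jm,(380,360))]))
```

```text
3.9 [ 599.359803   -231.22200325  271.50073448] [[ 9.23998216e-02  9.95721170e-01 -1.27447200e-03]
 [ 9.95721939e-01 -9.23993506e-02  4.23729753e-04]
 [ 3.04156300e-04 -1.30817228e-03 -9.99999098e-01]] [1.11763031 0.23865088 0.18194711] 44.053372688881616
```

View pics/g1.png

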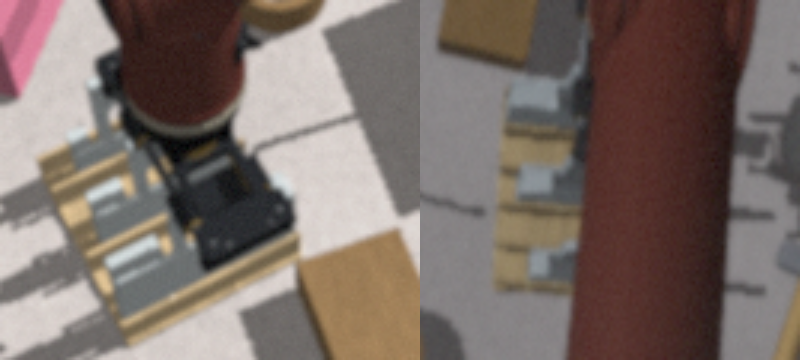

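The arm hides the tab (it is near left-panel pixel (240,190)), but nothing is displaced and the force is small. I'll go down and grip.

Emit:
{"fn": "send_rows", "kwargs": {"increments": [[[0,0,0.006],0],[[0,0,0.012],0],[[0,0,0.018],0],[[0,0,0.0225],0],[[0,0,0.0225],0],[[0,0,0.0225],0],[[0,0,0.0225],0],[[0,0,0.0225],0]]}}

```text
time_s: 4.67
tool_pos: [600.1, -230.9, 250.1]
tool_rot: [[0.092, 0.996, 0.0], [0.996, -0.092, -0.0], [-0.0, 0.0, -1.0]]
ft_force: [0.1, -0.0, 0.3]
gripper_width: 43.3
grip_force: 0.0
```

Emit:
{"fn": "send_rows", "kwargs": {"increments": [[[0,0,0],0],[[0,0,0],0],[[0,0,0],0],[[0,0,0],0],[[0,0,0],0],[[0,0,0],0],[[0,0,0],0],[[0,0,0],0]], "grip": -1}}

```text
time_s: 5.33
tool_pos: [599.9, -230.8, 249.7]
tool_rot: [[0.092, 0.996, -0.0], [0.996, -0.092, 0.0], [0.0, -0.0, -1.0]]
ft_force: [0.9, 0.1, -0.1]
gripper_width: 9.6
grip_force: 30.0
```

Emit:
{"fn": "send_rows", "kwargs": {"increments": [[[0,0,-0.015],0],[[0,0,-0.045],0],[[0,0,-0.08],0],[[0,0,-0.115],0],[[0,0,-0.15],0],[[0.03,0,-0.15],0],[[0.06,0,-0.15],0],[[0.09,0,-0.15],0]]}}

```text
time_s: 6.0
tool_pos: [608.2, -140.5, 400.1]
tool_rot: [[0.093, 0.996, 0.001], [0.996, -0.093, -0.0], [0.0, 0.001, -1.0]]
ft_force: [0.5, 0.2, -2.5]
gripper_width: 9.7
grip_force: 30.0
```

Emit:
{"fn": "send_rows", "kwargs": {"increments": [[[0.025,-0.008,0],-5],[[0.052,-0.02,0],-11],[[0.08,-0.032,0],-17],[[0.108,-0.045,0],-23],[[0.136,-0.058,0],-30],[[0.163,-0.07,0],-37],[[0.19,-0.082,0],-44],[[0.21,-0.0915,0],-51]]}}

```text
time_s: 6.67
tool_pos: [535.1, 79.1, 399.8]
tool_rot: [[-0.722, 0.692, -0.0], [0.692, 0.722, 0.0], [0.0, 0.0, -1.0]]
ft_force: [0.1, 1.0, -1.3]
gripper_width: 10.1
grip_force: 30.0
```

Emit:
{"fn": "send_rows", "kwargs": {"increments": [[[0,0,0.005],-6],[[0,0,0.015],-12],[[0,0,0.03],-18],[[0,0,0.045],-24],[[0,0,0.06],-28.7],[[0,0,0.07],-28.7],[[0,0,0.074],-28.7],[[0,0,0.074],-28.7]]}}

```text
time_s: 7.33
tool_pos: [536.0, 76.1, 325.0]
tool_rot: [[-0.963, 0.271, -0.002], [0.271, 0.963, -0.0], [0.001, -0.0, -1.0]]
ft_force: [-0.3, -0.4, -1.8]
gripper_width: 9.8
grip_force: 30.0
```

Run:
```python
from rig import r,cams
import cv2
o=r.get_obs();print(o["time_s"],o["tool_pos"],o["tool_rot"],o["ft_force"],o["gripper_width"],o["joint_positions"])
im=cams.capture("scene")[90:270,300:500,::-1]
jm=cams.capture("top")[120:280,200:380,::-1]
cv2.imwrite("pics/h1.png",cv2.hconcat([cv2.resize(im,(400,360)),cv2.resize(jm,(400,360))]))
```

```text
7.3333 [535.97474722  76.14556606 324.97706422] [[-9.62546420e-01  2.71112423e-01 -1.56318223e-03]
 [ 2.71112786e-01  9.62547587e-01 -2.11700530e-05]
 [ 1.49889782e-03 -4.44175850e-04 -9.99998778e-01]] [-0.33612428 -0.36580856 -1.84376822] 9.79231603387224 [ 0.43925691  0.15979396 -0.73350335  1.64989193  0.10837717  1.37518518
  0.98706751]
```

View pics/h1.png

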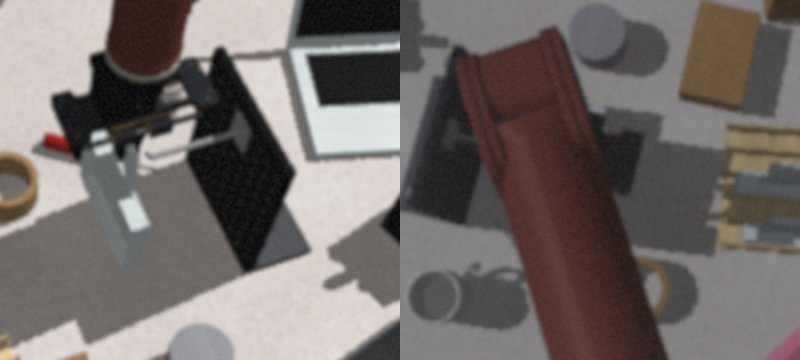

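The tray is held upright in front of the hook tip, aligned with the rod (left panel, tip at about (150,155)). I'll move in and lower.

Emit:
{"fn": "send_rows", "kwargs": {"increments": [[[0,0.012,0],0],[[0,0.027,0],0],[[0,0.042,0],0],[[0,0.058,0],0],[[0,0.075,0],0],[[0,0.092,0],0],[[0,0.108,0],0],[[0,0.12,0],0]]}}

```text
time_s: 8.1
tool_pos: [568.9, 193.5, 326.7]
tool_rot: [[-0.963, 0.269, 0.001], [0.269, 0.963, 0.001], [-0.001, 0.001, -1.0]]
ft_force: [0.0, 0.4, -1.4]
gripper_width: 9.6
grip_force: 30.0
```

Emit:
{"fn": "send_rows", "kwargs": {"increments": [[[0,0,0],0],[[0,0,0.004],0],[[0,0,0.008],0],[[0,0,0.012],0],[[0,0,0.016],0],[[0,0,0.019],0],[[0,0,0.021],0],[[0,0,0.021],0]]}}

```text
time_s: 8.77
tool_pos: [568.3, 191.3, 305.4]
tool_rot: [[-0.963, 0.269, -0.0], [0.269, 0.963, -0.001], [-0.0, -0.001, -1.0]]
ft_force: [-4.1, -1.8, 6.5]
gripper_width: 9.6
grip_force: 30.0
```

Emit:
{"fn": "send_rows", "kwargs": {"increments": [[[0,0,0],0],[[0,0,0],0],[[0,0,0],0],[[0,0,0],0],[[0,0,0],0],[[0,0,-0.01],0],[[0,0,-0.03],0],[[0,0,-0.06],0]], "grip": -0.1}}

```text
time_s: 9.43
tool_pos: [567.8, 191.4, 363.9]
tool_rot: [[-0.963, 0.268, -0.004], [0.268, 0.963, -0.001], [0.003, -0.002, -1.0]]
ft_force: [1.3, 0.2, 0.3]
gripper_width: 38.8
grip_force: 0.0
```

Emit:
{"fn": "send_rows", "kwargs": {"increments": [[[0,-0.02,0],0],[[0,-0.05,0],0],[[0,-0.05,0],0],[[0,-0.05,0.02],0],[[0,-0.05,0.045],0],[[0,-0.05,0.065],0],[[0,-0.05,0.065],0],[[0,-0.05,0.065],0]], "grip": -1}}

```text
time_s: 10.1
tool_pos: [554.9, 143.6, 299.9]
tool_rot: [[-0.963, 0.268, -0.001], [0.268, 0.963, -0.0], [0.001, -0.001, -1.0]]
ft_force: [-0.4, 0.2, 0.5]
gripper_width: 1.4
grip_force: 0.0
```

Run:
```python
from rig import r,cams
import cv2
o=r.get_obs();print(o["time_s"],o["tool_pos"],o["ft_force"],o["gripper_width"])
im=cams.capture("scene")[90:270,300:500,::-1]
jm=cams.capture("top")[120:280,200:380,::-1]
cv2.imwrite("pics/h2.png",cv2.hconcat([cv2.resize(im,(400,360)),cv2.resize(jm,(400,360))]))
```

```text
10.1 [554.90672432 143.59224198 299.94154932] [-0.37948737  0.19751756  0.54230132] 1.372302676109442
```

View pics/h2.png

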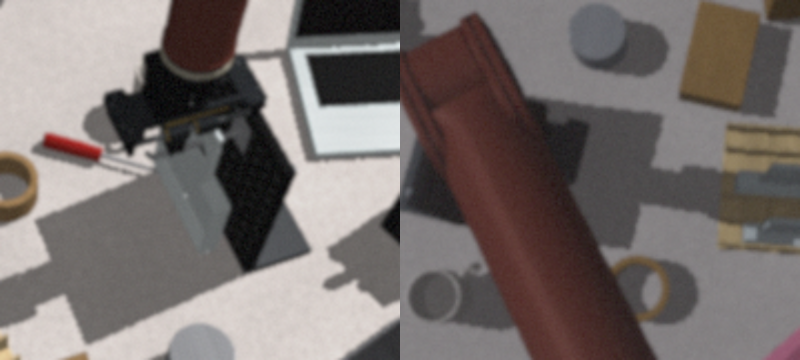

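The large tray hangs level on the hook (left panel, about (195,200)). I'll push it most of the way in.

Emit:
{"fn": "send_rows", "kwargs": {"increments": [[[0,0.01,0],0],[[0,0.02,0],0],[[0,0.03,0],0],[[0,0.04,0],0],[[0,0.05,0],0],[[0,0.06,0],0],[[0,0.069,0],0],[[0,0.075,0],0]]}}

```text
time_s: 10.87
tool_pos: [576.2, 209.2, 303.5]
tool_rot: [[-0.962, 0.275, -0.0], [0.275, 0.961, -0.014], [-0.004, -0.014, -1.0]]
ft_force: [-21.4, -41.9, 50.2]
gripper_width: 0.4
grip_force: 29.5
```

Emit:
{"fn": "send_rows", "kwargs": {"increments": [[[0,-0.005,0],0],[[0,-0.02,-0.01],0],[[0,-0.04,-0.03],0],[[0,-0.06,-0.05],0],[[0,-0.09,-0.08],0],[[0,-0.125,-0.1],0],[[0,-0.16,-0.1],0],[[0,-0.19,-0.1],0]], "grip": -1}}

```text
time_s: 11.53
tool_pos: [524.4, 32.3, 401.6]
tool_rot: [[-0.964, 0.268, 0.003], [0.268, 0.964, -0.0], [-0.003, 0.001, -1.0]]
ft_force: [0.2, -1.0, -1.1]
gripper_width: 0.5
grip_force: 0.0
```

The push met 47 N, well short of home, so I'll look before going on.

Run:
```python
from rig import r,cams
import cv2
im=cams.capture("scene")[90:250,340:500,::-1]
jm=cams.capture("top")[130:250,190:310,::-1]
cv2.imwrite("pics/h3.png",cv2.hconcat([cv2.resize(im,(400,400),interpolation=2),cv2.resize(jm,(400,400),interpolation=2)]))
```

```text
(no output)
```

View pics/h3.png

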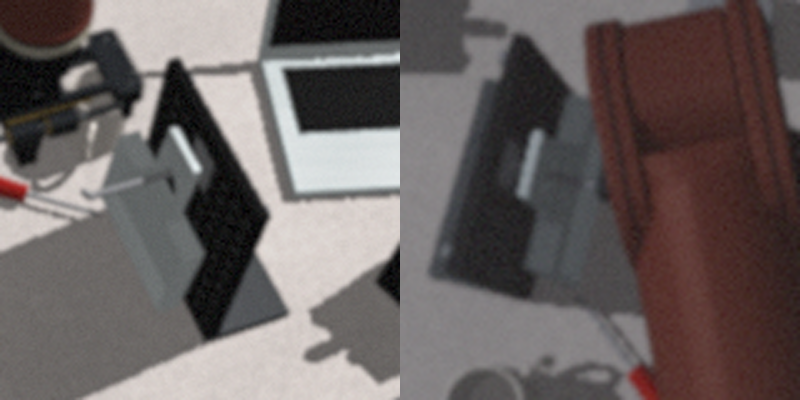

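The tray still hangs on the rod with its tab near the board (left panel, (185,150)). I'll fit its distance and lean.

```bash
cat > hang.py <<'E'
from fit import *
from scipy.optimize import minimize
import sys
SX,SY,SW=583.582,244.765,1.299
def hung(n,d,lat,tilt,yaw):   # tab mid d out, tilt about rod-crossing axis (+: bottom outwards)
    h={"tray_large":164,"tray_medium":152,"tray_small":140}[n]; c,s=np.cos(tilt),np.sin(tilt)
    R=np.array([[c,0,s],[0,1,0],[-s,0,c]]); cy,sy=np.cos(yaw),np.sin(yaw); Y=np.array([[cy,-sy,0],[sy,cy,0],[0,0,1]])
    bs=[((b-[8,0,h])@R.T)@Y.T+[-d,lat,226] for b in TR[n]]
    return place(bs,SX,SY,SW)
def fit(n,d0,x0,x1,y0=0,y1=400,pick=None,cs=("scene","top")):
    M={}
    for c in cs:
        cams.capture(c); ds=cams.outline_of(c,n)
        for d in ds: print(c,n,round(d["conf"],2),np.round(d["bbox"]))
        ds=[d for d in ds if x0[c]<d["bbox"][0]<x1[c]]
        if ds: M[c]=soft(np.array(ds[0]["mask"]))
    f=lambda p:sum(((lab2(render(c,[(2,place(ST,SX,SY,SW)),(1,hung(n,p[0],p[1],p[2]/100,p[3]/100))]),1)-M[c])**2).sum() for c in M)
    x=np.array([d0,0,0,0.]); sx=[x]+[x+e for e in np.diag([8,4,10,5])]
    q=minimize(f,x,method="Nelder-Mead",options=dict(initial_simplex=sx,maxfev=200,xatol=.2,fatol=.3)); print(n,q.fun,q.x.round(1)); return q
if __name__=="__main__": fit(sys.argv[1],float(sys.argv[2]),dict(scene=340,top=190),dict(scene=480,top=320))
E
python3 hang.py tray_large 15
```

```text
scene tray_large 0.56 [404. 180.  40.  72.]
scene tray_large 0.56 [219. 189.  34.  71.]
scene tray_large 0.23 [263. 247.  47.  41.]
top tray_large 0.67 [236. 184.  23.  53.]
top tray_large 0.65 [374. 276.  50.  41.]
tray_large 609.5904541015625 [37.3  0.2 -5.7  2.5]
```

Run:
```python
from hang import *
import itertools
M={c:0 for c in("scene","top")}
for c in M:
    cams.capture(c); d=[d for d in cams.outline_of(c,"tray_large") if 190<d["bbox"][0]<320 and c=="top" or 340<d["bbox"][0]<480 and c=="scene"][0]; M[c]=soft(np.array(d["mask"]))
im={c:cams.capture(c) for c in M}
def cost(p): return [((lab2(render(c,[(2,place(ST,SX,SY,SW)),(1,hung("tray_large",p[0],p[1],p[2]/100,p[3]/100))]),1)-M[c])**2).sum() for c in M]
for d in(5,10,15,20,25,30,40):
    print(d,[ (t,np.round(cost((d,0,t,0))).astype(int)) for t in(-20,-10,0,10,20)])
def ray(c,u,v,z):
    k=KC[c];T=np.array(k["cam_to_world"]);q=np.linalg.inv(k["intrinsics"])@[u,v,1];q=T[:3,:3]@(q*[1,-1,-1]);return T[:3,3]+q*(z-T[2,3])/q[2]
w=ray("top",229,179.5,262)-[SX,SY,0]; print("tab top out",-(w[0]*np.cos(SW)+w[1]*np.sin(SW)), "lat",-w[0]*np.sin(SW)+w[1]*np.cos(SW))
# overlay best of d
o=[]
for c,(x0,y0) in(("scene",(340,90)),("top",(190,130))):
    a=cv2.resize(im[c][y0:y0+130,x0:x0+130,::-1],(390,390),interpolation=2).copy()
    for dd,col in((15,(0,0,255)),):
        L=(render(c,[(1,hung("tray_large",dd,0,0,0))])==1).astype(np.uint8)[y0*S:(y0+130)*S,x0*S:(x0+130)*S]
        e=cv2.morphologyEx(cv2.resize(L,(390,390),interpolation=0),cv2.MORPH_GRADIENT,np.ones((2,2)))>0; a[e]=col
    m=cv2.resize((M[c][y0:y0+130,x0:x0+130]>.5).astype(np.uint8),(390,390),interpolation=0); a[cv2.morphologyEx(m,cv2.MORPH_GRADIENT,np.ones((2,2)))>0]=(0,255,0)
    o.append(a)
cv2.imwrite("pics/h4.png",cv2.hconcat(o))
```

```text
5 [(-20, array([1870,  943])), (-10, array([1869,  955])), (0, array([1750,  754])), (10, array([1283,  616])), (20, array([1074,  613]))]
10 [(-20, array([1829,  908])), (-10, array([1784,  889])), (0, array([1482,  623])), (10, array([1073,  529])), (20, array([1029,  617]))]
15 [(-20, array([1746,  829])), (-10, array([1633,  681])), (0, array([1217,  488])), (10, array([895, 463])), (20, array([990, 617]))]
20 [(-20, array([1597,  709])), (-10, array([1429,  488])), (0, array([936, 372])), (10, array([768, 433])), (20, array([963, 619]))]
25 [(-20, array([1402,  586])), (-10, array([1090,  344])), (0, array([664, 280])), (10, array([686, 412])), (20, array([957, 636]))]
30 [(-20, array([1203,  434])), (-10, array([769, 247])), (0, array([459, 227])), (10, array([658, 423])), (20, array([983, 681]))]
40 [(-20, array([835, 283])), (-10, array([380, 211])), (0, array([456, 346])), (10, array([788, 589])), (20, array([989, 843]))]
tab top out 33.970081035359506 lat 3.2198568893006296
```

View pics/h4.png

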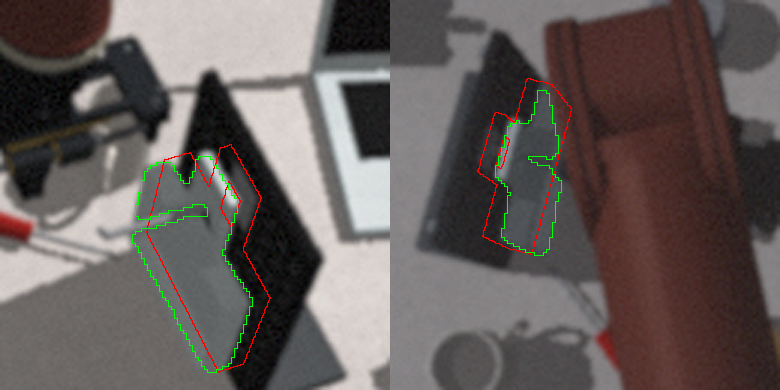

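I now place the large tray's tab at about 32 mm out, hanging upright. It leaned because my fingertips pushed above the rod. The final push will straddle the rod at its own level, and this position leaves room for the other two. Next, the medium tray.

Emit:
{"fn": "send_rows", "kwargs": {"increments": [[[-0.008,-0.03,0.0],6],[[-0.017,-0.06,0.01],12.5],[[-0.026,-0.092,0.02],19],[[-0.035,-0.124,0.03],26],[[-0.044,-0.156,0.04],33],[[-0.053,-0.188,0.05],40],[[-0.062,-0.22,0.06],46],[[-0.071,-0.248,0.06],52]], "grip": 0}}

```text
time_s: 12.8
tool_pos: [525.1, -227.0, 337.5]
tool_rot: [[-0.376, 0.927, -0.003], [0.927, 0.376, 0.001], [0.002, -0.002, -1.0]]
ft_force: [0.4, 0.4, -1.5]
gripper_width: 40.8
grip_force: 0.0
```

Emit:
{"fn": "send_rows", "kwargs": {"increments": [[[0,0,0],6.5],[[0,0,0],13],[[0,0,0],20],[[0,0,0.0],27.7],[[0,0,0.01],27.7],[[0,0,0.03],27.7],[[0,0,0.05],27.7],[[0,0,0.06],27.7]]}}

```text
time_s: 13.47
tool_pos: [525.3, -224.5, 276.7]
tool_rot: [[0.088, 0.996, -0.003], [0.996, -0.088, 0.001], [0.001, -0.003, -1.0]]
ft_force: [-0.2, 0.1, -0.8]
gripper_width: 43.5
grip_force: 0.0
```

Emit:
{"fn": "send_rows", "kwargs": {"increments": [[[0,0,0.003],0],[[0,0,0.012],0],[[0,0,0.021],0],[[0,0,0.03],0],[[0,0,0.038],0],[[0,0,0.0425],0],[[0,0,0.0425],0],[[0,0,0.0425],0]]}}

```text
time_s: 14.13
tool_pos: [526.1, -225.0, 237.2]
tool_rot: [[0.091, 0.996, -0.0], [0.996, -0.091, 0.0], [0.0, -0.0, -1.0]]
ft_force: [0.1, 0.1, 0.4]
gripper_width: 43.6
grip_force: 0.0
```

Emit:
{"fn": "send_rows", "kwargs": {"increments": [[[0,0,0],0],[[0,0,0],0],[[0,0,0],0],[[0,0,0],0],[[0,0,0],0],[[0,0,0],0],[[0,0,-0.005],0],[[0,0,-0.015],0]], "grip": -1}}

```text
time_s: 14.8
tool_pos: [525.5, -224.8, 251.5]
tool_rot: [[0.092, 0.996, -0.002], [0.996, -0.092, 0.001], [0.001, -0.002, -1.0]]
ft_force: [0.2, -0.8, -2.3]
gripper_width: 9.5
grip_force: 30.0
```

Emit:
{"fn": "send_rows", "kwargs": {"increments": [[[0,0,-0.025],0],[[0,0,-0.06],0],[[0,0,-0.095],0],[[0,0,-0.13],0],[[0,0,-0.15],0],[[0.03,0,-0.15],0],[[0.06,0,-0.15],0],[[0.09,0,-0.15],0]]}}

```text
time_s: 15.47
tool_pos: [534.3, -134.5, 403.6]
tool_rot: [[0.093, 0.996, 0.001], [0.996, -0.093, -0.0], [-0.0, 0.001, -1.0]]
ft_force: [0.7, 0.8, -2.5]
gripper_width: 9.7
grip_force: 30.0
```

Emit:
{"fn": "send_rows", "kwargs": {"increments": [[[0.025,-0.002,0],-5],[[0.052,-0.004,0],-11],[[0.08,-0.006,0],-17],[[0.108,-0.008,0],-23],[[0.136,-0.011,0],-30],[[0.163,-0.013,0],-37],[[0.19,-0.015,0],-44],[[0.211,-0.0175,0],-51]]}}

```text
time_s: 16.13
tool_pos: [535.8, 78.9, 403.3]
tool_rot: [[-0.722, 0.692, 0.001], [0.692, 0.722, 0.0], [-0.0, 0.001, -1.0]]
ft_force: [-0.7, 0.2, -1.3]
gripper_width: 9.7
grip_force: 30.0
```

Emit:
{"fn": "send_rows", "kwargs": {"increments": [[[0,0,0.005],-6],[[0,0,0.015],-12],[[0,0,0.03],-18],[[0,0,0.045],-24],[[0,0,0.06],-28.7],[[0,0,0.07],-28.7],[[0,0,0.0775],-28.7],[[0,0,0.0775],-28.7]]}}

```text
time_s: 16.8
tool_pos: [535.9, 76.1, 323.8]
tool_rot: [[-0.963, 0.271, -0.002], [0.271, 0.963, -0.0], [0.002, -0.001, -1.0]]
ft_force: [-0.5, -0.6, -1.3]
gripper_width: 9.4
grip_force: 30.0
```

Emit:
{"fn": "send_rows", "kwargs": {"increments": [[[0,0.01,0],0],[[0,0.021,0],0],[[0,0.033,0],0],[[0,0.045,0],0],[[0,0.058,0],0],[[0,0.07,0],0],[[0.001,0.082,0],0],[[0.0015,0.09,0],0]]}}

```text
time_s: 17.47
tool_pos: [559.2, 166.3, 325.7]
tool_rot: [[-0.964, 0.267, 0.001], [0.267, 0.964, 0.002], [-0.001, 0.002, -1.0]]
ft_force: [-0.3, -0.0, -2.1]
gripper_width: 9.9
grip_force: 30.0
```

Emit:
{"fn": "send_rows", "kwargs": {"increments": [[[0,0,0],0],[[0,0,0.004],0],[[0,0,0.008],0],[[0,0,0.012],0],[[0,0,0.016],0],[[0,0,0.019],0],[[0,0,0.021],0],[[0,0,0.021],0]]}}

```text
time_s: 18.13
tool_pos: [558.8, 163.1, 303.6]
tool_rot: [[-0.963, 0.269, -0.001], [0.269, 0.963, -0.0], [0.001, -0.001, -1.0]]
ft_force: [-1.2, 0.3, -1.1]
gripper_width: 9.7
grip_force: 30.0
```

Emit:
{"fn": "send_rows", "kwargs": {"increments": [[[0,0.003,0],0],[[0,0.006,0],0],[[0,0.01,0],0],[[0,0.014,0],0],[[0,0.017,0],0],[[0,0.019,0],0],[[0,0.019,0.0015],0],[[0,0.019,0.0015],0]]}}

```text
time_s: 18.8
tool_pos: [564.2, 182.9, 303.3]
tool_rot: [[-0.964, 0.267, 0.001], [0.267, 0.964, 0.001], [-0.001, 0.002, -1.0]]
ft_force: [-2.2, 1.6, 4.9]
gripper_width: 9.9
grip_force: 30.0
```

Emit:
{"fn": "send_rows", "kwargs": {"increments": [[[0,0,0],0],[[0,0,0],0],[[0,0,0],0],[[0,0,0],0],[[0,0,0],0],[[0,0,0],0],[[0,0,0],0],[[0,0,-0.005],0]], "grip": -0.54}}

```text
time_s: 19.47
tool_pos: [563.8, 181.5, 306.5]
tool_rot: [[-0.963, 0.268, -0.001], [0.268, 0.963, -0.0], [0.001, -0.001, -1.0]]
ft_force: [0.6, -0.5, 0.2]
gripper_width: 20.6
grip_force: 0.0
```

Emit:
{"fn": "send_rows", "kwargs": {"increments": [[[0,0,-0.02],0],[[0,0,-0.05],0],[[0,0,-0.08],0],[[0,-0.03,-0.095],0],[[0,-0.06,-0.095],0],[[0,-0.09,-0.095],0],[[0,-0.12,-0.095],0],[[0,-0.154,-0.095],0]]}}

```text
time_s: 20.13
tool_pos: [522.2, 32.9, 402.8]
tool_rot: [[-0.964, 0.267, 0.001], [0.267, 0.964, 0.0], [-0.001, 0.001, -1.0]]
ft_force: [-0.0, -0.7, 0.1]
gripper_width: 19.8
grip_force: 0.0
```

Run:
```python
from hang import *
w=dict(scene=340,top=190),dict(scene=480,top=320)
fit("tray_large",32,*w); fit("tray_medium",66,*w)
```

```text
scene tray_large 0.84 [219. 188.  38.  72.]
scene tray_large 0.72 [406. 177.  35.  69.]
scene tray_large 0.37 [254. 228.  46.  38.]
top tray_large 0.83 [375. 276.  45.  41.]
top tray_large 0.67 [236. 188.  21.  56.]
tray_large 516.5599365234375 [ 36.3   4.4 -14.1  -3.9]
scene tray_medium 0.67 [394. 177.  31.  69.]
top tray_medium 0.86 [244. 192.  13.  43.]
top tray_medium 0.56 [370. 224.  33.  15.]
tray_medium 304.9605712890625 [65.9  2.6 -3.5 -0.4]
```

Both hang as expected: the large tray is about 35 mm out and the medium 66 mm. Next, the small tray.

Emit:
{"fn": "send_rows", "kwargs": {"increments": [[[0,-0.03,0.0],6],[[0,-0.063,0.01],12.5],[[0,-0.097,0.02],19],[[0,-0.131,0.03],26],[[0,-0.165,0.04],33],[[0,-0.2,0.05],40],[[0,-0.234,0.06],46],[[0,-0.2635,0.0675],52]], "grip": 0}}

```text
time_s: 21.2
tool_pos: [451.6, -221.7, 333.9]
tool_rot: [[-0.378, 0.926, -0.001], [0.926, 0.378, 0.0], [0.0, -0.001, -1.0]]
ft_force: [1.0, -0.9, 0.6]
gripper_width: 43.5
grip_force: 0.0
```

Emit:
{"fn": "send_rows", "kwargs": {"increments": [[[0,0,0],6.5],[[0,0,0],13],[[0,0,0],20],[[0,0,0.0],27.7],[[0,0,0.015],27.7],[[0,0,0.035],27.7],[[0,0,0.055],27.7],[[0,0,0.068],27.7]]}}

```text
time_s: 21.87
tool_pos: [452.3, -219.2, 264.9]
tool_rot: [[0.09, 0.996, -0.001], [0.996, -0.09, 0.001], [0.001, -0.002, -1.0]]
ft_force: [-0.5, -0.4, 0.4]
gripper_width: 43.5
grip_force: 0.0
```

Emit:
{"fn": "send_rows", "kwargs": {"increments": [[[0,0,0.003],0],[[0,0,0.012],0],[[0,0,0.021],0],[[0,0,0.03],0],[[0,0,0.038],0],[[0,0,0.042],0],[[0,0,0.042],0],[[0,0,0.042],0]]}}

```text
time_s: 22.53
tool_pos: [452.2, -220.5, 224.8]
tool_rot: [[0.092, 0.996, -0.0], [0.996, -0.092, 0.0], [0.0, -0.0, -1.0]]
ft_force: [-0.0, -0.4, -0.3]
gripper_width: 43.6
grip_force: 0.0
```

Emit:
{"fn": "send_rows", "kwargs": {"increments": [[[0,0,0],0],[[0,0,0],0],[[0,0,0],0],[[0,0,0],0],[[0,0,0],0],[[0,0,0],0],[[0,0,-0.005],0],[[0,0,-0.015],0]], "grip": -1}}

```text
time_s: 23.2
tool_pos: [451.5, -220.2, 239.2]
tool_rot: [[0.092, 0.996, -0.002], [0.996, -0.092, 0.001], [0.001, -0.002, -1.0]]
ft_force: [-0.5, -0.2, -1.4]
gripper_width: 9.9
grip_force: 30.0
```

Emit:
{"fn": "send_rows", "kwargs": {"increments": [[[0,0,-0.025],0],[[0,0,-0.06],0],[[0,0,-0.095],0],[[0,0,-0.13],0],[[0,0,-0.16],0],[[0.03,0,-0.16],0],[[0.06,0,-0.16],0],[[0.09,0,-0.16],0]]}}

```text
time_s: 23.87
tool_pos: [460.3, -129.8, 401.3]
tool_rot: [[0.093, 0.996, 0.002], [0.996, -0.093, -0.001], [-0.0, 0.002, -1.0]]
ft_force: [-1.4, -0.4, -1.0]
gripper_width: 9.9
grip_force: 30.0
```

Emit:
{"fn": "send_rows", "kwargs": {"increments": [[[0.025,0.007,0],-5],[[0.052,0.014,0],-11],[[0.08,0.021,0],-17],[[0.108,0.028,0],-23],[[0.136,0.035,0],-30],[[0.163,0.042,0],-37],[[0.19,0.049,0],-44],[[0.213,0.055,0],-51]]}}

```text
time_s: 24.53
tool_pos: [534.8, 78.3, 400.9]
tool_rot: [[-0.721, 0.693, 0.001], [0.693, 0.721, 0.0], [-0.001, 0.001, -1.0]]
ft_force: [-0.2, 0.2, -0.3]
gripper_width: 9.8
grip_force: 30.0
```

Emit:
{"fn": "send_rows", "kwargs": {"increments": [[[0,0,0.005],-6],[[0,0,0.015],-12],[[0,0,0.03],-18],[[0,0,0.045],-24],[[0,0,0.06],-28.7],[[0,0,0.07],-28.7],[[0,0,0.075],-28.7],[[0,0,0.075],-28.7]]}}

```text
time_s: 25.2
tool_pos: [534.4, 76.0, 324.3]
tool_rot: [[-0.963, 0.271, -0.001], [0.271, 0.963, -0.0], [0.001, -0.0, -1.0]]
ft_force: [-0.4, -0.5, -1.1]
gripper_width: 10.1
grip_force: 30.0
```

Now in to 101 mm out, lower, release and go up.

Emit:
{"fn": "send_rows", "kwargs": {"increments": [[[0,0.008,0],0],[[0,0.018,0],0],[[0,0.028,0],0],[[0,0.038,0],0],[[0,0.048,0],0],[[0,0.058,0],0],[[0,0.067,0],0],[[0,0.074,0],0]]}}

```text
time_s: 25.87
tool_pos: [554.7, 149.0, 324.7]
tool_rot: [[-0.964, 0.267, -0.0], [0.267, 0.964, 0.0], [0.0, 0.0, -1.0]]
ft_force: [-0.2, 0.7, -1.0]
gripper_width: 9.7
grip_force: 30.0
```

Emit:
{"fn": "send_rows", "kwargs": {"increments": [[[0,0,0],0],[[0,0,0.004],0],[[0,0,0.008],0],[[0,0,0.012],0],[[0,0,0.016],0],[[0,0,0.02],0],[[0,0,0.0225],0],[[0,0,0.0225],0]]}}

```text
time_s: 26.53
tool_pos: [554.2, 147.2, 302.9]
tool_rot: [[-0.963, 0.269, -0.0], [0.269, 0.963, -0.001], [-0.0, -0.001, -1.0]]
ft_force: [-4.1, -1.4, 6.5]
gripper_width: 9.9
grip_force: 30.0
```

Emit:
{"fn": "send_rows", "kwargs": {"increments": [[[0,0,0],0],[[0,0,0],0],[[0,0,0],0],[[0,0,0],0],[[0,0,0],0],[[0,0,0],0],[[0,0,0],0],[[0,0,-0.005],0]], "grip": -0.54}}

```text
time_s: 27.2
tool_pos: [554.2, 147.3, 306.6]
tool_rot: [[-0.963, 0.268, -0.001], [0.268, 0.963, -0.0], [0.001, -0.001, -1.0]]
ft_force: [-0.4, -0.4, -0.0]
gripper_width: 20.2
grip_force: 0.0
```

Emit:
{"fn": "send_rows", "kwargs": {"increments": [[[0,0,-0.02],0],[[0,0,-0.05],0],[[0,0,-0.08],0],[[0,-0.03,-0.095],0],[[0,-0.06,-0.095],0],[[0,-0.09,-0.095],0],[[0,-0.12,-0.095],0],[[0,-0.12,-0.095],0]]}}

```text
time_s: 27.87
tool_pos: [521.7, 25.6, 402.8]
tool_rot: [[-0.961, 0.276, 0.0], [0.276, 0.961, -0.003], [-0.001, -0.003, -1.0]]
ft_force: [1.5, -0.3, 0.5]
gripper_width: 19.7
grip_force: 0.0
```

Run:
```python
from hang import *
w=dict(scene=340,top=190),dict(scene=480,top=320)
fit("tray_medium",66,*w);fit("tray_small",101,*w)
from rig import r
print(r.get_obs()["joint_positions"])
```

```text
scene tray_medium 0.76 [395. 178.  26.  65.]
scene tray_medium 0.57 [405. 177.  37.  73.]
top tray_medium 0.59 [245. 191.  14.  39.]
top tray_medium 0.35 [443. 189.  28.  21.]
tray_medium 430.5983581542969 [ 62.7  -1.5 -10.2 -17.7]
scene tray_small 0.73 [335. 301.  57.  69.]
scene tray_small 0.67 [378. 178.  29.  58.]
scene tray_small 0.33 [345. 164.  47.  20.]
tray_small 19.646223068237305 [104.2   1.1  -2.   -0.5]
[ 0.56101198  0.09046866 -0.75363945  1.5573733   0.06143295  1.51830539
  1.10743752]
```

All three hang on the rod. Now I'll turn the gripper a quarter turn so the fingers straddle the rod.

Emit:
{"fn": "send_rows", "kwargs": {"increments": [[[0,0.01,0],7],[[0,0.02,0],14],[[0,0.03,0],21],[[0,0.045,0],28],[[0,0.06,0],35],[[0,0.07,0],42],[[0,0.08,0],49],[[0,0.086,0],56]], "grip": -0.31}}

```text
time_s: 28.93
tool_pos: [545.4, 116.8, 402.1]
tool_rot: [[-0.313, 0.95, -0.0], [0.95, 0.313, 0.001], [0.001, -0.0, -1.0]]
ft_force: [-0.7, 0.2, 0.0]
gripper_width: 30.0
grip_force: 0.0
```

Emit:
{"fn": "send_rows", "kwargs": {"increments": [[[0,0,0],7],[[0,0,0],14],[[0,0,0],21],[[0,0,0],28],[[0,0,0],34],[[0,0,0.01],34],[[0,0,0.03],34],[[0,0,0.05],34]]}}

```text
time_s: 29.6
tool_pos: [545.5, 115.4, 351.4]
tool_rot: [[0.263, 0.965, 0.001], [0.965, -0.263, 0.0], [0.001, 0.001, -1.0]]
ft_force: [-0.5, 0.2, -0.2]
gripper_width: 29.8
grip_force: 0.0
```

Run:
```python
from rig import r,cams
import numpy as np,cv2
o=r.get_obs();d=o["tool_pos"][:2]-np.array([583.582,244.765]);c,s=np.cos(1.299),np.sin(1.299)
print("out",-(d[0]*c+d[1]*s),"lat",-d[0]*s+d[1]*c,o["tool_pos"][2],np.arctan2(o["tool_rot"][1][0],o["tool_rot"][0][0]),o["ft_force"],o["gripper_width"])
```

```text
out 134.81239875436387 lat 2.007491052694398 351.3539161754978 1.304294614810647 [-0.51391788  0.21696599 -0.16351252] 29.84262243103828
```

Emit:
{"fn": "send_rows", "kwargs": {"increments": [[[0,0.001,0.01],0],[[0,0.001,0.025],0],[[0,0.001,0.04],0],[[0,0.001,0.055],0],[[0,0.001,0.067],0],[[0,0.001,0.073],0],[[0,0.001,0.073],0],[[0,0.001,0.073],0]]}}

```text
time_s: 30.27
tool_pos: [546.4, 114.7, 279.5]
tool_rot: [[0.267, 0.964, -0.0], [0.964, -0.267, 0.0], [0.0, -0.0, -1.0]]
ft_force: [0.5, 0.4, 0.2]
gripper_width: 30.0
grip_force: 0.0
```

Emit:
{"fn": "send_rows", "kwargs": {"increments": [[[0.002,0,0],0],[[0.005,0,0],0],[[0.008,0,0],0],[[0.012,0,0],0],[[0.016,0,0],0],[[0.02,0,0],0],[[0.024,0,0],0],[[0.028,0,0],0]]}}

```text
time_s: 30.93
tool_pos: [553.9, 141.0, 279.4]
tool_rot: [[0.269, 0.963, -0.001], [0.963, -0.269, -0.001], [-0.001, -0.0, -1.0]]
ft_force: [-3.4, -5.3, 4.6]
gripper_width: 30.1
grip_force: 2.8
```

Emit:
{"fn": "send_rows", "kwargs": {"increments": [[[0.003,0,0],0],[[0.006,0,0],0],[[0.009,0,0],0],[[0.012,0,0],0],[[0.015,0,0],0],[[0.018,0,0],0],[[0.021,0,0],0],[[0.024,0,0],0]]}}

```text
time_s: 31.6
tool_pos: [560.1, 162.9, 279.4]
tool_rot: [[0.27, 0.963, -0.002], [0.963, -0.27, -0.003], [-0.004, -0.001, -1.0]]
ft_force: [-6.7, -8.8, 8.4]
gripper_width: 29.9
grip_force: 5.5
```

Run:
```python
from hang import *
w=dict(scene=340,top=190),dict(scene=480,top=320)
fit("tray_small",72,*w,cs=("scene",));fit("tray_medium",60,*w,cs=("scene",));fit("tray_large",35,*w,cs=("scene",))
im=cams.capture("scene")[100:240,340:480,::-1]; cv2.imwrite("pics/p1.png",cv2.resize(im,(560,560),interpolation=2))
```

```text
scene tray_small 0.81 [387. 182.  24.  44.]
scene tray_small 0.67 [265. 257.  91.  88.]
scene tray_small 0.35 [413. 178.  82.  99.]
scene tray_small 0.34 [397. 271.  34.  39.]
tray_small 83.3474349975586 [110.   -6.6 -30.8   6.3]
scene tray_medium 0.77 [396. 183.  30.  56.]
tray_medium 309.2906188964844 [ 81.8   6.5 -38.7  -4. ]
scene tray_large 0.87 [414. 197.  18.  33.]
scene tray_large 0.69 [267. 261.  88.  89.]
scene tray_large 0.58 [217. 188.  36.  71.]
tray_large 192.1518096923828 [ -8.8 -14.2  -5.3 -66.3]
```

View pics/p1.png

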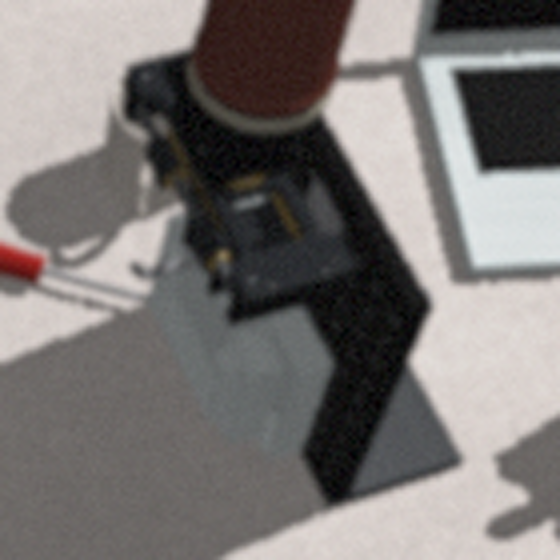

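The nest is moving in together (centre at about (240,340)), and the force is near the 10 N sliding friction stated. I'll keep pushing slowly.

Emit:
{"fn": "send_rows", "kwargs": {"increments": [[[0.002,0,0],0],[[0.004,0,0],0],[[0.006,0,0],0],[[0.008,0,0],0],[[0.01,0,0],0],[[0.012,0,0],0],[[0.014,0,0],0],[[0.016,0,0],0]]}}

```text
time_s: 32.62
tool_pos: [564.3, 178.0, 279.4]
tool_rot: [[0.27, 0.963, -0.002], [0.963, -0.27, -0.004], [-0.004, -0.001, -1.0]]
ft_force: [-7.1, -11.4, 8.5]
gripper_width: 30.2
grip_force: 6.3
```

Emit:
{"fn": "send_rows", "kwargs": {"increments": [[[0.002,0,0],0],[[0.004,0,0],0],[[0.006,0,0],0],[[0.008,0,0],0],[[0.01,0,0],0],[[0.012,0,0],0],[[0.012,0,0],0],[[0.012,0,0],0]]}}

```text
time_s: 33.28
tool_pos: [567.4, 189.0, 279.4]
tool_rot: [[0.27, 0.963, -0.002], [0.963, -0.27, -0.005], [-0.005, -0.001, -1.0]]
ft_force: [-7.7, -11.1, 9.8]
gripper_width: 30.0
grip_force: 6.7
```

Emit:
{"fn": "send_rows", "kwargs": {"increments": [[[0.0015,0,0],0],[[0.003,0,0],0],[[0.0045,0,0],0],[[0.006,0,0],0],[[0.0075,0,0],0],[[0.009,0,0],0],[[0.01,0,0],0],[[0.01,0,0],0]]}}

```text
time_s: 33.95
tool_pos: [570.1, 198.4, 279.4]
tool_rot: [[0.271, 0.963, -0.002], [0.963, -0.271, -0.005], [-0.006, -0.001, -1.0]]
ft_force: [-7.5, -13.7, 10.2]
gripper_width: 29.9
grip_force: 7.4
```

Emit:
{"fn": "send_rows", "kwargs": {"increments": [[[0.0005,0,0],0],[[0.001,0,0],0],[[0.0015,0,0],0],[[0.002,0,0],0],[[0.0025,0,0],0],[[0.003,0,0],0],[[0.003,0,0],0],[[0.003,0,0],0]]}}

```text
time_s: 34.62
tool_pos: [570.8, 200.9, 279.4]
tool_rot: [[0.271, 0.963, -0.003], [0.963, -0.271, -0.006], [-0.006, -0.001, -1.0]]
ft_force: [-9.3, -13.2, 10.7]
gripper_width: 30.3
grip_force: 8.3
```

Emit:
{"fn": "send_rows", "kwargs": {"increments": [[[0.0005,0,0],0],[[0.001,0,0],0],[[0.0015,0,0],0],[[0.002,0,0],0],[[0.0025,0,0],0],[[0.003,0,0],0],[[0.003,0,0],0],[[0.003,0,0],0]]}}

```text
time_s: 35.28
tool_pos: [571.2, 202.4, 279.4]
tool_rot: [[0.272, 0.962, -0.004], [0.962, -0.272, -0.008], [-0.009, -0.002, -1.0]]
ft_force: [-14.4, -20.0, 15.1]
gripper_width: 30.1
grip_force: 12.0
```

Emit:
{"fn": "send_rows", "kwargs": {"increments": [[[0.0005,0,0],0],[[0.001,0,0],0],[[0.0015,0,0],0],[[0.002,0,0],0],[[0.002,0,0],0],[[0.002,0,0],0],[[0.002,0,0],0],[[0.002,0,0],0]]}}

```text
time_s: 35.95
tool_pos: [571.3, 202.5, 279.4]
tool_rot: [[0.273, 0.962, -0.006], [0.962, -0.273, -0.011], [-0.012, -0.003, -1.0]]
ft_force: [-19.6, -26.5, 19.0]
gripper_width: 30.1
grip_force: 16.2
```

It has hit a firm stop. I'll back off and measure the nest.

Emit:
{"fn": "send_rows", "kwargs": {"increments": [[[-0.005,0,0],0],[[-0.012,0,0],0],[[-0.03,0,0],0],[[-0.055,0,0],0],[[-0.085,0,0],0],[[-0.095,0,-0.02],0],[[-0.095,0,-0.06],0],[[-0.095,0,-0.1],0]]}}

```text
time_s: 36.62
tool_pos: [546.4, 116.4, 379.5]
tool_rot: [[0.269, 0.963, -0.002], [0.963, -0.269, -0.0], [-0.001, -0.002, -1.0]]
ft_force: [1.6, 1.5, 0.8]
gripper_width: 30.0
grip_force: 0.0
```

Emit:
{"fn": "send_rows", "kwargs": {"increments": [[[-0.04,0,0],0],[[-0.08,0,0],0],[[-0.12,0,0],0],[[-0.16,0,0],0],[[-0.2,0,0],0],[[-0.24,0,0],0],[[-0.26,0,0],0],[[-0.26,0,0],0]]}}

```text
time_s: 37.28
tool_pos: [476.0, -138.3, 379.0]
tool_rot: [[0.275, 0.961, -0.0], [0.961, -0.275, -0.001], [-0.001, 0.0, -1.0]]
ft_force: [-0.5, 0.9, -0.2]
gripper_width: 29.9
grip_force: 0.0
```

```bash
cat > nest.py <<'E'
from hang import *
N=["tray_large","tray_medium","tray_small"];M={}
for c in("scene","top"):
    im=cams.capture(c); cv2.imwrite(f"pics/n_{c}.png",im[:,:,::-1])
    for n in N+["stand"]:
        ds=[d for d in cams.outline_of(c,n) if (340<d["bbox"][0]<480 if c=="scene" else 190<d["bbox"][0]<320)]
        for d in ds[:1]: print(c,n,round(d["conf"],2),np.round(d["bbox"])); M[c,n]=soft(np.array(d["mask"]))
def rend(p,c): return render(c,[(4,place(ST,SX,SY,SW))]+[(i+1,hung(n,p[i],p[3],0,0)) for i,n in enumerate(N)])
def f(p):
    return sum(((lab2(rend(p,c),N.index(n)+1 if n in N else 4)-m)**2).sum() for (c,n),m in M.items())
for x in([5,15,25,1.],[10,20,35,1.]):
    x=np.array(x);q=minimize(f,x,method="Nelder-Mead",options=dict(initial_simplex=[x]+[x+e for e in np.diag([4,5,6,3.])],maxfev=150,xatol=.2,fatol=.3));print(q.fun,q.x.round(1))
m={k:v for k,v in M.items()}
for n in("tray_small",):
    M={k:v for k,v in m.items() if k[1]==n}
    print(n,[(d,round(f([d-20,d-10,d,1]))) for d in range(15,45,3)])
E
python3 nest.py
```

```text
scene tray_large 0.82 [415. 176.  32.  70.]
scene tray_medium 0.65 [408. 174.  33.  65.]
scene tray_small 0.59 [403. 171.  34.  60.]
scene stand 0.81 [414. 172.  76. 114.]
top tray_large 0.61 [228. 183.  30.  54.]
top tray_medium 0.69 [236. 189.  22.  36.]
top tray_small 0.57 [239. 189.  31.  38.]
top stand 0.98 [232. 182.  67.  82.]
1936.3770751953125 [ 9.7 20.  32.4  0.2]
1936.2529296875 [ 9.7 20.1 32.4  0.2]
tray_small [(15, 1016), (18, 835), (21, 658), (24, 508), (27, 411), (30, 380), (33, 413), (36, 499), (39, 616), (42, 748)]
```

```bash
cat > prof.py <<'E'
from hang import *
c_,s_=np.cos(SW),np.sin(SW)
def prof(cam,z,l0,l1,d0=-40,d1=60):
    im=cv2.imread(f"pics/n_{cam}.png",0).astype(np.float32); D=np.arange(d0,d1+1,2.); L=np.linspace(l0,l1,21); d,l=np.meshgrid(D,L,indexing="ij")
    P=np.stack([SX-d*c_-l*s_,SY-d*s_+l*c_,np.full_like(d,z)],-1).reshape(-1,3); u,_=proj(cam,P)
    v=cv2.remap(im,u[:,0].reshape(d.shape).astype(np.float32),u[:,1].reshape(d.shape).astype(np.float32),1); return D,v.mean(1)
if __name__=="__main__":
  for cam in("scene","top"):
    for nm,z,a,b in(("board270 +",270,60,95),("board270 -",270,-95,-60),("tab262",262,-20,20)):
        D,v=prof(cam,z,a,b);print(cam,nm,' '.join(f"{int(d)}:{int(x)}" for d,x in zip(D,v)))
    D,v=prof(cam,0,60,95,-20,30);print(cam,"foot0",' '.join(f"{int(d)}:{int(x)}" for d,x in zip(D,v)))
E
python3 prof.py
```

```text
scene board270 + -40:167 -38:167 -36:167 -34:166 -32:166 -30:166 -28:166 -26:167 -24:166 -22:167 -20:169 -18:172 -16:171 -14:162 -12:139 -10:107 -8:71 -6:42 -4:27 -2:23 0:23 2:20 4:16 6:13 8:15 10:18 12:23 14:33 16:42 18:52 20:64 22:77 24:92 26:107 28:122 30:135 32:149 34:163 36:173 38:181 40:186 42:189 44:190 46:190 48:190 50:191 52:192 54:190 56:182 58:168 60:153
scene board270 - -40:107 -38:118 -36:136 -34:157 -32:177 -30:193 -28:200 -26:203 -24:203 -22:203 -20:203 -18:203 -16:202 -14:194 -12:174 -10:138 -8:94 -6:54 -4:33 -2:28 0:24 2:21 4:18 6:14 8:13 10:12 12:13 14:14 16:16 18:17 20:17 22:16 24:14 26:14 28:19 30:22 32:27 34:30 36:34 38:37 40:45 42:55 44:67 46:80 48:91 50:98 52:100 54:100 56:99 58:100 60:100
scene tab262 -40:205 -38:205 -36:205 -34:206 -32:206 -30:205 -28:205 -26:205 -24:205 -22:206 -20:204 -18:192 -16:167 -14:128 -12:84 -10:47 -8:28 -6:23 -4:21 -2:20 0:23 2:37 4:62 6:93 8:124 10:149 12:167 14:180 16:192 18:200 20:199 22:191 24:187 26:194 28:201 30:198 32:180 34:149 36:118 38:98 40:91 42:92 44:94 46:97 48:97 50:98 52:98 54:98 56:99 58:99 60:99
scene foot0 -20:95 
[... 674 characters left out ...]
7 2:36 4:36 6:35 8:35 10:35 12:36 14:37 16:38 18:40 20:43 22:45 24:49 26:55 28:63 30:69 32:74 34:78 36:82 38:85 40:90 42:94 44:98 46:101 48:104 50:106 52:108 54:111 56:113 58:117 60:119
top tab262 -40:132 -38:131 -36:131 -34:131 -32:127 -30:119 -28:104 -26:86 -24:73 -22:67 -20:65 -18:61 -16:56 -14:50 -12:46 -10:43 -8:41 -6:41 -4:40 -2:39 0:41 2:50 4:66 6:84 8:101 10:114 12:123 14:131 16:137 18:138 20:134 22:130 24:133 26:137 28:137 30:127 32:110 34:91 36:77 38:70 40:69 42:69 44:69 46:68 48:68 50:69 52:69 54:69 56:68 58:68 60:68
top foot0 -20:64 -18:62 -16:61 -14:61 -12:61 -10:61 -8:62 -6:62 -4:62 -2:63 0:66 2:69 4:73 6:74 8:75 10:76 12:76 14:75 16:75 18:75 20:75 22:75 24:74 26:74 28:74 30:74
```

Measured at the same height, the board's front sits at about +5 to 6.5 mm in my frame. The bright strip of tab tops runs from 6.5 to about 35 mm, so the nest is home and closed up.

```bash
python3 -c "
from rig import r
print(r.sign_off())"
```

```text
the job is handed in; nothing more can be done
None
```

I hung the large, medium and small trays in that order on the long hook and pushed the nest home: the tab tops measure about 29 mm deep, starting within about 1 mm of the board. The job was handed in at about 38 s. One early push on the large tray reached about 70 N at the wrist (47 N sideways, 50 N upwards) when it leaned on the hook, and I didn't re-check the bystanders at the end.

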